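# Load a reagent cassette into a chute against its hidden stop

### The job

Load the white reagent cassette into the sloped chute: lay it flat in the open upper part of the lane with its orange nose downhill, then push it from behind, down under the hood, until its nose rests lightly pressed against the spring stop hidden inside, and leave it there. The cassette does not slide down by itself, and the place of the stop varies, so feel for it and push gently: if the stop is driven far back (11 mm) it trips. Leave the two vials and the green rack beside the work alone.

Things in the scene. Friction and masses are not known exactly. Their poses are not given: they have to be found in the camera images.
- cassette_center (a point): Centre (half-way up) of the loose cassette: white block 110 long (x) x 56 wide (y) x 42 high (z) mm, metal-cored, 0.44 to 0.72 kg, orange band at its nose (+x end), blue top plate (its upper 4 mm, 96 x 46 mm) with three black caps. Grip it across its 56 mm width, fingertips 13 mm or more above its underside, so that they clear the lane's guides.
- cassette_nose (a point): Middle of the cassette's orange end face, 55 mm from its centre along its x; same axes.
- lane: Sloped lane of the fixed chute. Origin on its floor, midway, 85 mm above the bench; +x runs downhill along the floor (16 degrees), y across, z square to the floor. Aluminium floor x -180 to +180 mm, 84 mm wide. Two steel guides 8 mm high, 6 mm thick, inner faces at y = +-31 mm (flaring to +-38 over x -130 to -180). Upper end open. Friction holds the cassette where it is put.
- hood_mouth (a point): Point on the lane floor under the orange-edged front of the white opaque hood, 30 mm downhill of the lane's origin, same axes. Hood: 150 mm long from here downhill, side walls' inner faces at y = +-38 mm, flat roof with underside 62 and top 66 mm above the floor. A grey housing, top 66 mm (black knob 78 mm) above the floor, closes the lower end.
- stop_zone (a point): Point on the lane floor inside the hood, 152 mm downhill of the lane's origin, same axes. The stop's untouched face stands 0 to 20 mm downhill of it, different each time. With the nose on the stop the tail is 12 to 43 mm inside the hood: a tool pushing there must lean 20 to 45 degrees from vertical, tip downhill, to clear the roof.
- stop (a joint): How far the spring stop is pushed downhill from its untouched place, in m: 0 untouched, travel 0.020. Spring: 1 N at first touch plus 0.8 N per mm. It trips beyond 0.011. Sliding the cassette down the lane alone takes under 4 N. When the push ends, friction holds the cassette with a few mm left in the spring.
- vial_a: Loose white vial with a screw cap, 24 mm across, 61 mm high, standing on the bench in front of the chute; origin at the centre of its underside. Leave alone.
- vial_b: A second such vial near the first, 25 mm across, 61 mm high; origin at the centre of its underside. Leave alone.
- green_rack: Loose green tube rack, 129 x 90 x 26 mm, on the bench at the left; origin at the centre of its underside. Leave alone.
Things that resemble listed ones, but are neither listed nor needed, are in the scene too. What is shaped like the part that bears cassette_center but purple, red or yellow is not meant.

How it is judged:
On the way:
1. the cassette lies flat in the lane, between the guides (z of cassette_center in the frame of lane between 0.016 and 0.026 m and y of cassette_center in the frame of lane between -0.006 and 0.006 m and x of cassette_center in the frame of lane above -0.17 m and x of cassette_nose in the frame of lane above -0.115 m and angle between the x axis of cassette_center and the x axis of lane, either way round below 0.12 rad), for 0.1 s.
At the end, for the whole second after the job is handed in: The cassette is released and at rest under the hood, flat on the lane (centre 17 to 25 mm above the floor, within 6 mm of the middle, within 0.12 rad of the lane), blue top up, orange nose downhill and against the stop: the stop is held in by 1 mm or more and by less than 11 mm (value of joint stop between 0.001 and 0.011 m and x of cassette_nose in the frame of lane above 0.14 m and x of cassette_center in the frame of lane below 0.14 m and z of cassette_center in the frame of lane between 0.017 and 0.025 m and y of cassette_center in the frame of lane between -0.006 and 0.006 m and angle between the x axis of cassette_center and the x axis of lane, either way round below 0.12 rad and angle between cassette_center's own z axis and vertical below 0.45 rad and linear speed of cassette below 0.01 m/s); the robot touches nothing.
It fails at once if the stop is driven so far that it trips (11 mm) (value of joint stop above 0.011 m).
It fails at once if a vial is moved by over 20 mm or knocked over (distance of any of vial_a, vial_b from where it was at the start of the episode above 0.02 m or angle between any of vial_a, vial_b's own z axis and vertical above 0.5 rad).
It fails at once if the green rack is moved by over 20 mm (distance of green_rack from where it was at the start of the episode above 0.02 m).
It also fails if it takes over 48 s, if anything falls off the work surface, if the arm or the gripper's body presses on something with over 40 N, if the wrist force passes 120 N, or if a joint passes its speed limit or range.

### The arm

A 6-joint arm with a two-finger parallel gripper is mounted at the origin on a cart in front of the work surface, level with it; the furniture and walls round the work are solid. World frame = base frame: x ahead of the robot, y to its left, z up, the work surface at z = 0. Lengths are in m, angles in rad, forces in N, time in s.
With the tool pointing down it reaches from about 0.25 to 0.725 m from the base axis. Payload 4 kg.
Tool frame: the origin (TCP) lies where the fingers leave the gripper's body, on its centre line; the fingertips stand 73 mm ahead of it and the grasp point (between the pads) lies 54 mm ahead of it (bot.tip_reach is the z of the fingertips in the tool frame, in m); z points along the fingers, x is the direction in which the jaws open and shut, and the axes are right-handed (so a half turn about z gives the same grasp; the last joint's range is limited). The gripper opens to 85 mm and grips with 20 to 120 N. Pads are 22 mm wide; open, the fingers measure 114 mm over their backs; the gripper's body (76 mm by 85 mm) begins 54 mm behind the grasp point. The pads swing forward as they close: fully open they stand 13 mm farther back than shut.
Start: joints at [-1.347, 0.241, 0.005, 1.335, 0, 1.571], TCP at [0.111, -0.488, 0.304] pointing down, gripper open.
Joint ranges: [-2.72, 2.72], [-1.05, 1.87], [-1.09, 1.28], [-1.99, 2.15], [-1.42, 1.44], [-3.14, 3.14]. Speed limits (rad/s): [2.79, 2.79, 3.14, 3.14, 3.14, 3.14].

### API

Orientations are given as a unit quaternion [x, y, z, w].
In Python, from workcell import bot, vision, job_done gives the robot as it stands.
- The arm moves only by the tool drive_tool, never from a script. Its argument "steps" is one flat list of numbers, 7 for each row, row after row: the shift along the tool's x, y, z in m, then the turn, a rotation vector about the tool's x, y, z in degrees, then the closure, from -1 (fully open) to 1 (shut). A call has 1 to 8 rows; each row shifts and turns the commanded pose from where the row before left it, along the tool's axes as they then stand; what a row does not reach is not made up. A row lasts 1/12 s, in which the tool goes at most 41.7 mm and 7.16 degrees, less where a joint would pass 70% of its speed; a pose out of reach is approached as far as the arm can. A call is refused whole if a number of a shift passes 0.0417 or a number of a turn 7.16, either way. A call with a gripper value outside its range is refused whole. The fingers move at their own pace and stop on an object; the grip force is fixed at half the most. Time passes only in rows, so rows that do not move let the fingers close. It gives the time, the measured TCP pose, the force and the opening at its end, in the units of the state.
- bot.get_obs(): the state, without advancing time (a new reading comes with each control period).
- vision.camera(name): name is "side" or "top" or "wrist"; returns (picture, depth): 384x512x3 uint8, red, green, blue; 384x512 float32, m along the optical axis (not along the pixel's ray), 0 where there is no reading.
- vision.camera_model(name): a dict with "mtx" (3x3 intrinsics, pixels), "D" ([k1, k2, p1, p2, k3] as OpenCV has them; the pictures are not rectified), "rvec" (rotation vector, rad) and "tvec" (3), from world to camera coordinates, as OpenCV has them. Camera axes: x right, y down, z forward; pixel columns grow to the right and rows downward; lengths in m; the calibration is good to about 2 mm. A picture is of the moment at which its call begins: read the wrist's pose just before it. camera_model takes no time and is no camera call; for the wrist camera it gives the pose at the moment of the call.
- job_done(): hands the job in, once; it reports no verdict.
The state is a dict: "clock": time; "joint_pos": joint angles; "joint_vel": joint speeds; "tau": joint torques, N m; "eef_pos": TCP position; "tool_rot": TCP orientation; "ft_force": force on the tool from outside, world axes, zero at the start; "ft_torque": the same for the moment, N m; "grip_width": finger opening in m.
Only numpy, scipy, OpenCV 4.12 (cv2) and the standard library are available. Lean on these libraries where they do the work, as an engineer would, in place of code of your own. Each camera call takes 0.05 s, during which the arm holds its last target.

## Working session

There is one attempt and no reset: what is moved stays moved. The work goes in short steps, Python scripts to look and compute and a tool call to move; the robot and the scene stay as the last step left them, time stands still between calls to the robot, and variables do not carry over. Pictures are saved under pics/ and viewed, and the job is handed in when it is done.

Besides the shell and the picture viewer there is one more tool, called after "Request:" as name(argument=value, ...), one argument or row to a line, values as JSON. drive_tool: Moves the arm, as the interface text tells. Its arguments: {"type":"object","properties":{"steps":{"type":"array"}},"required":["steps"]}

```bash
ls; mkdir -p pics; python3 - <<'E'
from workcell import bot, vision
import cv2,numpy as np
print(bot.get_obs(), bot.tip_reach)
for n in("side","top"):
    p,d=vision.camera(n); np.savez(f"pics/{n}0.npz",p=p,d=d,**{k:np.array(v) for k,v in vision.camera_model(n).items()})
    cv2.imwrite(f"pics/{n}0.png",p[:,:,::-1])
    print(n,vision.camera_model(n))
E
```

```text
pics
{'clock': 0.0, 'joint_pos': array([-1.34697205e+00,  2.41471283e-01,  3.72038220e-03,  1.33518097e+00,
       -2.27113151e-05,  1.57079633e+00]), 'joint_vel': array([ 0.00166891,  0.00077019,  0.00025702, -0.00045428,  0.00176772,
        0.00112699]), 'tau': array([ 5.82262383e-04, -3.72316968e+01,  2.52408421e+01,  1.68037531e-02,
        1.30331364e-04, -4.09368027e-06]), 'eef_pos': array([ 0.11087014, -0.48706863,  0.3029822 ]), 'tool_rot': array([ 7.81651698e-01, -6.23714264e-01, -8.41710708e-04, -6.57110253e-04]), 'ft_force': array([-0.57334499,  0.20792327,  0.40102464]), 'ft_torque': array([0.0127926 , 0.00090681, 0.01087164]), 'grip_width': 0.08548934233245237} 0.0726
side {'mtx': array([[483.51645682,   0.        , 258.87581202],
       [  0.        , 483.51645682, 192.70376351],
       [  0.        ,   0.        ,   1.        ]]), 'D': array([-0.02050609,  0.        ,  0.        ,  0.        ,  0.        ]), 'rvec': array([ 2.08213986,  0.06076802, -0.05430534]), 'tvec': array([-0.49266395,  0.20388128,  1.46758742])}
top {'mtx': array([[364.02869782,   0.        , 259.76352954],
       [  0.        , 364.02869782, 190.82065478],
       [  0.        ,   0.        ,   1.        ]]), 'D': array([-0.10008166,  0.        ,  0.        ,  0.        ,  0.        ]), 'rvec': array([ 2.12056734, -2.13053413,  0.15194723]), 'tvec': array([0.25528458, 0.50408414, 1.28697118])}
```

View pics/side0.png

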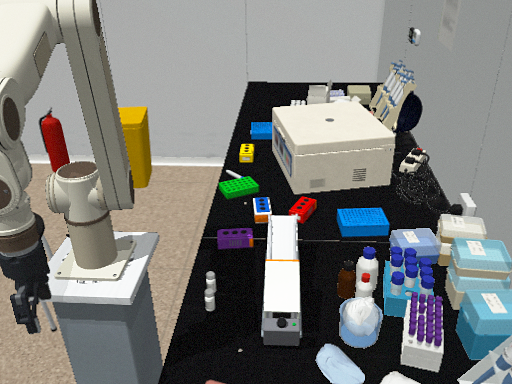

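View pics/top0.png

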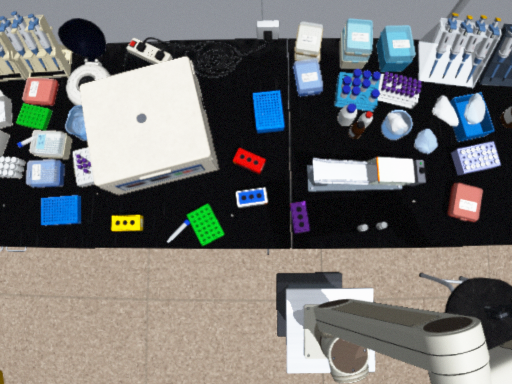

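```bash
python3 - <<'E'
import cv2,numpy as np
t=cv2.imread("pics/top0.png"); s=cv2.imread("pics/side0.png")
cv2.imwrite("pics/top_crop.png",cv2.resize(t[140:250,225:435],None,fx=3.8,fy=3.8,interpolation=cv2.INTER_CUBIC))
cv2.imwrite("pics/side_crop.png",cv2.resize(s[180:350,190:340],None,fx=3.5,fy=3.5,interpolation=cv2.INTER_CUBIC))
E
```

```text
(no output)
```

View pics/top_crop.png

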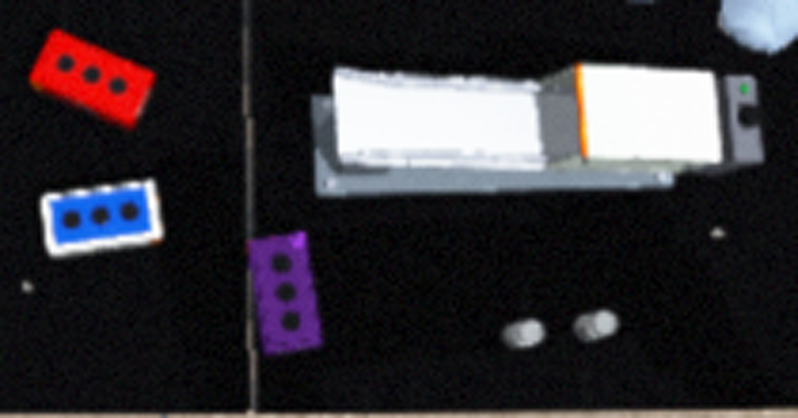

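View pics/side_crop.png

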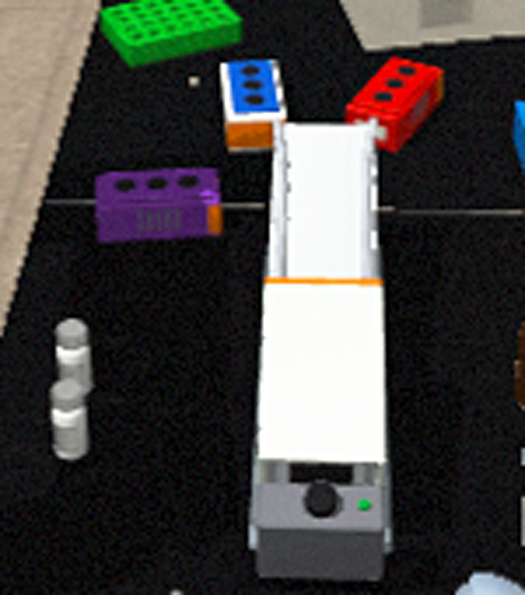

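The cassette meant is the white one with the blue plate (top ≈(252,198), side ≈(262,209)). It is the only one with a white body, and its orange nose faces the side camera, which is the downhill direction. The look-alikes are red (249,160), purple (300,217) and yellow (127,222). The chute spans top (310–425, 160–188), with its open end on the left. Next I measure both.

```bash
cat > h.py <<'E'
import cv2,numpy as np
from scipy.spatial.transform import Rotation as R
def load(f):
    z=np.load(f); return z['p'],z['d'],{k:z[k] for k in('mtx','D','rvec','tvec')}
def rays(m,uv):
    uv=np.asarray(uv,float).reshape(-1,1,2)
    n=cv2.undistortPoints(uv,m['mtx'],m['D']).reshape(-1,2)
    Rm=cv2.Rodrigues(np.asarray(m['rvec'],float))[0]; t=np.asarray(m['tvec'],float)
    return -Rm.T@t, np.c_[n,np.ones(len(n))]@Rm     # dir scaled to unit optical depth
def onz(m,uv,z):
    c,d=rays(m,uv); return c+d*((z-c[2])/d[:,2])[:,None]
def dep(m,uv,depth):
    c,d=rays(m,uv); return c+d*np.asarray(depth)[:,None]
def mask(p,lo,hi):
    return cv2.inRange(cv2.cvtColor(p,cv2.COLOR_RGB2HSV),np.array(lo),np.array(hi))
def snap(name,f):
    from workcell import vision
    m=vision.camera_model(name); p,d=vision.camera(name)
    np.savez(f"pics/{f}.npz",p=p,d=d,**{k:np.array(m[k]) for k in('mtx','D','rvec','tvec')})
    cv2.imwrite(f"pics/{f}.png",p[:,:,::-1]); return p,d,m
E
python3 - <<'E'
from h import *
p,d,m=load("pics/top0.npz")
b=mask(p,(100,120,80),(125,255,255)); b[:, :230]=0;b[:,275:]=0;b[:180]=0;b[215:]=0
v,u=np.nonzero(b); P=onz(m,np.c_[u,v],.042); print(len(u),P.mean(0)); 
c=cv2.minAreaRect(P[:,:2].astype(np.float32)*1000); print(c, cv2.minAreaRect(np.c_[u,v].astype(np.float32)))
P=dep(m,np.c_[u,v],d[v,u]);print("depth",P.mean(0))
# side orange hood edge, cassette nose
for f in("side0","top0"):
    p,d,m=load(f"pics/{f}.npz"); o=mask(p,(8,150,120),(22,255,255))
    n,l,st,ce=cv2.connectedComponentsWithStats(o)
    for i in range(1,n):
        if st[i,4]>4:
            v,u=np.nonzero(l==i); P=dep(m,np.c_[u,v],d[v,u]); print(f,st[i],ce[i],P.mean(0).round(4),P.min(0).round(4),P.max(0).round(4))
p,d,m=load("pics/top0.npz")
# roof and floor planes
for nm,(u0,u1,v0,v1) in dict(roof=(382,412,162,178),floor=(318,362,163,180)).items():
    v,u=np.mgrid[v0:v1,u0:u1]; u=u.ravel();v=v.ravel(); k=d[v,u]>0
    P=dep(m,np.c_[u,v][k],d[v,u][k]); c=P.mean(0); n=np.linalg.svd(P-c)[2][2]; n*=np.sign(n[2])
    print(nm,c,n,np.degrees(np.arccos(n[2])),np.degrees(np.arctan2(n[1],n[0])),np.abs((P-c)@n).mean())
E
```

```text
260 [0.48521936 0.28493714 0.042     ]
((485.4083557128906, 285.1172790527344), (42.400333404541016, 91.47428131103516), 7.8660430908203125) ((250.97999572753906, 196.36000061035156), (11.455129623413086, 25.031579971313477), 81.8698959350586)
depth [0.4851701  0.28492178 0.04233035]
side0 [124 107   6   1   6] [126.5 107. ] [-0.6036  2.111  -0.2589] [-0.6292  2.0984 -0.266 ] [-0.588   2.1306 -0.2544]
side0 [151 166   1   5   5] [151. 168.] [-0.4905  2.1299 -0.7552] [-0.5086  2.0867 -0.7699] [-0.4785  2.1918 -0.7392]
side0 [315 202   1   6   6] [315.  204.5] [0.6702 0.327  0.0186] [0.6694 0.3208 0.0087] [0.6708 0.3334 0.0324]
side0 [255 215  13   7  91] [261. 218.] [0.486  0.2303 0.0184] [ 4.656e-01  2.209e-01 -2.000e-04] [0.5062 0.2412 0.0319]
side0 [250 239   3   7  21] [251. 242.] [0.4635 0.0896 0.0183] [0.4603 0.0861 0.0059] [0.4671 0.0951 0.032 ]
side0 [265 259  34   2  38] [280.15789474 259.89473684] [ 0.5617 -0.1822  0.159 ] [ 0.5243 -1.1437  0.1356] [ 0.6054 -0.1489  0.8898]
top0 [376 157   3  24  35] [377.17142857 167.37142857] [ 0.5702 -0.1554  0.1337] [ 0.5252 -0.1927  0.0068] [ 0.6401 -0.1517  0.1444]
roof [ 0.56576428 -0.22911179  0.11813893] [ 0.00312313 -0.28205412  0.95939341] 16.383872069991522 -89.36560047290627 0.0016664598196807886
floor [ 0.56356957 -0.02946081  0.10762654] [-0.00427721 -0.27317828  0.96195391] 15.855475285981582 -90.89701965059176 0.0020255911903602573
```

```bash
cat >> h.py <<'E'
def plan(tp,tR,p0=None,R0=None,rows=None):
    """print per-row shift/turn (tool axes, straight line) from measured pose to target"""
    from workcell import bot
    o=bot.get_obs(); p0=o['eef_pos'] if p0 is None else np.array(p0); R0=R.from_quat(o['tool_rot']) if R0 is None else R0
    rv=(R0.inv()*tR).as_rotvec(); D=np.array(tp)-p0
    n=rows or int(max(np.ceil(np.linalg.norm(D)/.040),np.ceil(np.degrees(np.linalg.norm(rv))/7),1))
    Rc=R0; print("rows",n,"turn/row",np.degrees(rv/n).round(2))
    for i in range(n):
        print((Rc.inv().apply(D/n)).round(4)); Rc=Rc*R.from_rotvec(rv/n)
def down(xdir):
    z=np.array([0,0,-1.]); x=np.array([*xdir,0.]);x/=np.linalg.norm(x); return R.from_matrix(np.c_[x,np.cross(z,x),z])
E
python3 - <<'E'
from h import *
from workcell import bot,vision
o=bot.get_obs(); r=R.from_quat(o['tool_rot']); print(r.as_matrix().round(3))
m=vision.camera_model('wrist'); Rm=cv2.Rodrigues(m['rvec'])[0]; print("cam in tool",r.inv().apply(-Rm.T@m['tvec']-o['eef_pos']), "axes",(r.as_matrix().T@Rm.T).round(3)); print(m['mtx'])
plan([.50,-.03,.32],down((1,0)))
plan([.50,-.03,.32],down((-1,0)))
E
```

```text
[[ 0.222 -0.975 -0.   ]
 [-0.975 -0.222  0.002]
 [-0.002  0.    -1.   ]]
cam in tool [-0.00029563 -0.07516891 -0.07061865] axes [[ 1.     0.     0.   ]
 [-0.     0.956  0.292]
 [-0.    -0.292  0.956]]
[[274.20552037   0.         258.37194664]
 [  0.         274.20552037 191.96898736]
 [  0.           0.           1.        ]]
rows 16 turn/row [-0.    0.01 -4.82]
[-0.0225 -0.0301 -0.001 ]
[-0.0199 -0.0318 -0.001 ]
[-0.0171 -0.0334 -0.001 ]
[-0.0142 -0.0347 -0.001 ]
[-0.0113 -0.0358 -0.001 ]
[-0.0082 -0.0366 -0.001 ]
[-0.0051 -0.0372 -0.001 ]
[-0.002  -0.0375 -0.001 ]
[ 0.0012 -0.0375 -0.001 ]
[ 0.0043 -0.0373 -0.001 ]
[ 0.0075 -0.0368 -0.0011]
[ 0.0105 -0.036  -0.0011]
[ 0.0135 -0.035  -0.0011]
[ 0.0164 -0.0337 -0.0011]
[ 0.0192 -0.0322 -0.0011]
[ 0.0218 -0.0305 -0.0011]
rows 16 turn/row [0.01 0.   6.43]
[-0.0225 -0.0301 -0.001 ]
[-0.0257 -0.0274 -0.001 ]
[-0.0286 -0.0243 -0.001 ]
[-0.0311 -0.021  -0.001 ]
[-0.0333 -0.0173 -0.001 ]
[-0.035  -0.0135 -0.001 ]
[-0.0363 -0.0095 -0.001 ]
[-0.0371 -0.0054 -0.001 ]
[-0.0375 -0.0012 -0.001 ]
[-0.0374  0.003  -0.001 ]
[-0.0368  0.0072 -0.001 ]
[-0.0358  0.0113 -0.001 ]
[-0.0343  0.0152 -0.001 ]
[-0.0324  0.0189 -0.001 ]
[-0.0301  0.0224 -0.001 ]
[-0.0274  0.0257 -0.0011]
```

Request:
drive_tool(
  steps=[-0.0225,-0.0305,0,0,0,-4.8,-1,-0.02,-0.032,0,0,0,-4.8,-1,-0.0175,-0.034,0,0,0,-4.8,-1,-0.0145,-0.035,0,0,0,-4.8,-1,-0.0115,-0.036,0,0,0,-4.8,-1,-0.0082,-0.037,0,0,0,-4.8,-1,-0.005,-0.0375,0,0,0,-4.8,-1,-0.002,-0.0375,0,0,0,-4.8,-1],
)

```text
clock: 0.77
eef_pos: [0.3082, -0.2555, 0.3037]
tool_rot: [0.944, -0.33, -0.0, -0.0]
ft_force: [0.9, 0.1, -0.0]
grip_width: 0.0854
```

Request:
drive_tool(
  steps=[0.0012,-0.0375,0,0,0,-4.8,-1,0.0045,-0.0375,0,0,0,-4.8,-1,0.0085,-0.037,0,0,0,-4.8,-1,0.0115,-0.036,0,0,0,-4.8,-1,0.0155,-0.035,0,0,0,-4.8,-1,0.0195,-0.034,0,0,0,-4.8,-1,0.022,-0.032,0,0,0,-4.8,-1,0.025,-0.0305,0,0,0,-4.8,-1],
)

```text
clock: 1.43
eef_pos: [0.517, -0.0307, 0.3035]
tool_rot: [1.0, -0.001, -0.0, 0.0]
ft_force: [0.2, -0.9, 0.1]
grip_width: 0.0851
```

```bash
python3 - <<'E'
from h import *
from workcell import bot
snap('wrist','w1'); o=bot.get_obs(); print(o['clock'],o['eef_pos'],o['joint_pos'],R.from_quat(o['tool_rot']).as_matrix().round(3))
E
```

```text
1.4833 [ 0.52173531 -0.02616668  0.30271898] [-0.05199808  0.28351989  0.05913265  1.34331617  0.00426893  1.51263033] [[ 1.     0.006  0.003]
 [ 0.006 -1.     0.004]
 [ 0.003 -0.004 -1.   ]]
```

View pics/w1.png

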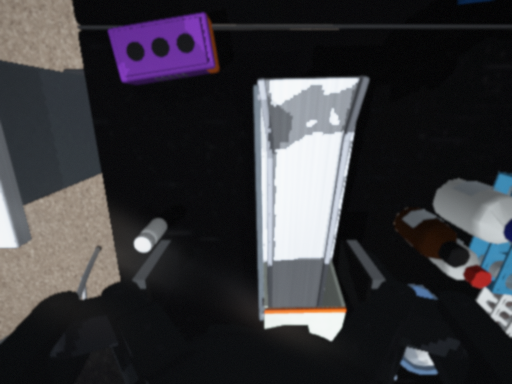

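```bash
python3 - <<'E'
from h import *
p,d,m=load("pics/w1.npz")
v,u=np.mgrid[60:345,225:385]; u=u.ravel();v=v.ravel(); k=d[v,u]>0
u=u[k];v=v[k];P=dep(m,np.c_[u,v],d[v,u])
k=(P[:,2]>.03); P=P[k];C=p[v[k],u[k]]
# floor plane fit
f=(abs(P[:,0]-.565)<.02)&(P[:,1]>-.1)&(P[:,1]<.06)
c=P[f].mean(0); n=np.linalg.svd(P[f]-c)[2][2]; n*=np.sign(n[2]); print("floor",f.sum(),c,n,np.degrees(np.arccos(n[2])),np.degrees(np.arctan2(n[1],n[0])), np.abs((P[f]-c)@n).mean())
hgt=(P-c)@n
print("resid by y:",[ (y,round(float(np.median(hgt[f&(abs(P[:,1]-y)<.01)])),4)) for y in(-.08,-.04,0,.04)])
for y in np.arange(-.12,.08,.02):
    s=(abs(P[:,1]-y)<.01)
    g=s&(hgt>.005)&(hgt<.012)
    L=P[g&(P[:,0]<.55),0]; Rr=P[g&(P[:,0]>.58),0]
    fl=P[s&(abs(hgt)<.003),0]
    print(round(y,2),len(L),len(Rr),'L',np.percentile(L,[5,50,95]).round(4) if len(L) else '', 'R',np.percentile(Rr,[5,50,95]).round(4) if len(Rr) else '', 'floor',np.percentile(fl,[2,98]).round(4) if len(fl) else '')
o=mask(p,(5,130,100),(22,255,255)); o[:290]=0;o[330:]=0;o[:,:250]=0;o[:,360:]=0
v,u=np.nonzero(o); print("orange",u.min(),u.max(),v.mean()); 
z=.085-.030*np.sin(np.radians(16))+.066*np.cos(np.radians(16))
Q=onz(m,np.c_[u,v],z); 
for q in(u<u.min()+4),(u>u.max()-4): print(Q[q].mean(0))
print("orange fit",np.polyfit(Q[:,0],Q[:,1],1),Q.min(0),Q.max(0))
Qd=dep(m,np.c_[u,v],d[v,u]);print(np.median(Qd,0))
E
```

```text
floor 9719 [ 0.56249304 -0.01165167  0.17417893] [ 0.99890816 -0.0062397   0.04629842] 87.34634711068752 -0.35789479701376425 0.008181713169151979
resid by y: [(-0.08, -0.0011), (-0.04, 0.0019), (0, -0.0004), (0.04, 0.0)]
-0.12 0 0 L  R  floor [0.5633 0.569 ]
-0.1 0 0 L  R  floor [0.5632 0.5686]
-0.08 0 0 L  R  floor [0.563  0.5688]
-0.06 0 0 L  R  floor [0.563  0.5685]
-0.04 0 0 L  R  floor [0.5598 0.5679]
-0.02 0 0 L  R  floor [0.5538 0.5672]
0.0 0 0 L  R  floor [0.5624 0.5682]
0.02 0 0 L  R  floor [0.5623 0.568 ]
0.04 0 0 L  R  floor [0.5621 0.5678]
0.06 0 0 L  R  floor [0.5619 0.5678]
orange 265 346 309.7108108108108
[ 0.52566068 -0.15514837  0.14017415]
[ 0.60555683 -0.1538699   0.14017415]
orange fit [ 0.021609   -0.16635576] [ 0.52400998 -0.15704532  0.14017415] [ 0.60744812 -0.15080327  0.14017415]
[ 0.56468245 -0.15357657  0.14037917]
```

```bash
cat >> h.py <<'E'
def laneframe(x0,y0,yaw=-90.):
    a=np.radians(16); h=np.array([np.cos(np.radians(yaw)),np.sin(np.radians(yaw)),0])
    X=h*np.cos(a)-np.array([0,0,np.sin(a)]); Z=h*np.sin(a)+np.array([0,0,np.cos(a)])
    return np.c_[X,np.cross(Z,X),Z],np.array([x0,y0,.085])
E
python3 - <<'E'
from h import *
p,d,m=load("pics/w1.npz")
v,u=np.mgrid[60:345,225:385]; u=u.ravel();v=v.ravel(); k=d[v,u]>0
u=u[k];v=v[k];P=dep(m,np.c_[u,v],d[v,u])
L,o=laneframe(.565,-.106); Q=(P-o)@L
f=(abs(Q[:,1])<.02)&(abs(Q[:,2])<.006)&(Q[:,0]<.02)&(Q[:,0]>-.17)
print("floor h",np.median(Q[f,2]),np.polyfit(Q[f,0],Q[f,2],1),np.polyfit(Q[f,1],Q[f,2],1),"max range",Q[f,0].min())
fa=(abs(Q[:,1])<.03)&(abs(Q[:,2])<.006); print("upper end x",np.percentile(Q[fa,0],[.2,1]))
h=np.median(Q[f,2])
for x in np.arange(-.17,.03,.02):
    s=abs(Q[:,0]-x)<.01
    g=s&(abs(Q[:,2]-h-.008)<.002); a=Q[g&(Q[:,1]<-.02),1]; b=Q[g&(Q[:,1]>.02),1]
    if len(a)>3 and len(b)>3: print(round(x,2),len(a),len(b),np.percentile(a,[5,50,95]).round(4),np.percentile(b,[5,50,95]).round(4),'mid',round((np.median(a)+np.median(b))/2,4))
# image rows: edges of bright floor
for r in range(110,260,15):
    c=p[r,245:375].mean(1); print(r,c.astype(int)[::3].tolist() if r in(170,) else '', end='')
E
python3 - <<'E'
import cv2
t=cv2.imread("pics/w1.png"); cv2.imwrite("pics/w1c.png",cv2.resize(t[65:345,235:385],None,fx=2.1,fy=2.1,interpolation=cv2.INTER_CUBIC))
E
```

```text
floor h 0.0004180778495128625 [-2.96898876e-05  4.20581501e-04] [-0.00397683  0.00042321] max range -0.16989573018114745
upper end x [-0.17992919 -0.1791167 ]
-0.17 194 205 [-0.0469 -0.0437 -0.0404] [0.0319 0.0347 0.0381] mid -0.0045
-0.15 162 168 [-0.0436 -0.0406 -0.0375] [0.0295 0.0324 0.0356] mid -0.0041
-0.13 151 147 [-0.0408 -0.0374 -0.0344] [0.0279 0.0303 0.0334] mid -0.0036
-0.11 122 126 [-0.0396 -0.0369 -0.0341] [0.0282 0.0306 0.0333] mid -0.0032
-0.09 108 108 [-0.0393 -0.0369 -0.0343] [0.0286 0.031  0.0337] mid -0.0029
-0.07 99 98 [-0.039  -0.0367 -0.0338] [0.0289 0.0312 0.0342] mid -0.0028
-0.05 92 89 [-0.0387 -0.0361 -0.0333] [0.0294 0.0319 0.0344] mid -0.0021
-0.03 84 79 [-0.0383 -0.0353 -0.0328] [0.0296 0.0321 0.0347] mid -0.0016
-0.01 73 71 [-0.038  -0.0348 -0.0323] [0.0301 0.0325 0.0352] mid -0.0011
0.01 61 64 [-0.0366 -0.0342 -0.0318] [0.0304 0.0327 0.0358] mid -0.0008
110 125 140 155 170 [11, 8, 9, 40, 134, 148, 245, 227, 217, 179, 211, 247, 248, 248, 247, 247, 247, 247, 246, 247, 246, 247, 245, 247, 246, 246, 244, 243, 245, 244, 227, 149, 216, 218, 159, 7, 5, 8, 10, 11, 9, 9, 10, 11]185 200 215 230 245
```

View pics/w1c.png

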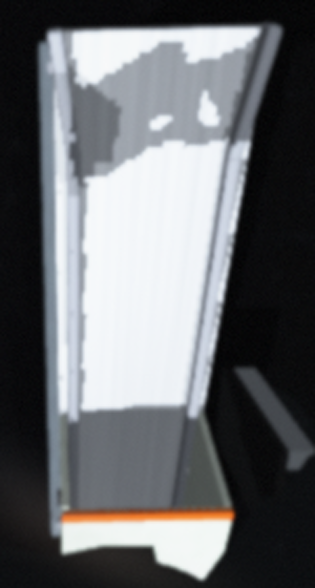

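Lane fit from depth: origin ≈ (0.564, −0.1065, 0.085), yaw ≈ −88.8°. Now to the cassette.

```bash
python3 - <<'E'
from h import *
a=np.radians(7.9); plan([.485,.285,.24],down((np.cos(a),np.sin(a))))
E
```

```text
rows 8 turn/row [-0.03 -0.03 -0.94]
[-0.0044 -0.0389  0.008 ]
[-0.0037 -0.039   0.008 ]
[-0.0031 -0.039   0.0079]
[-0.0024 -0.0391  0.0079]
[-0.0018 -0.0391  0.0079]
[-0.0011 -0.0391  0.0079]
[-0.0005 -0.0392  0.0079]
[ 0.0001 -0.0392  0.0079]
```

Request:
drive_tool(
  steps=[-0.0044,-0.039,0.008,0,0,-0.95,-1,-0.0037,-0.039,0.008,0,0,-0.95,-1,-0.003,-0.039,0.008,0,0,-0.95,-1,-0.0024,-0.039,0.008,0,0,-0.95,-1,-0.0018,-0.039,0.008,0,0,-0.95,-1,-0.0011,-0.039,0.008,0,0,-0.95,-1,-0.0005,-0.039,0.008,0,0,-0.95,-1,0,-0.039,0.008,0,0,-0.95,-1],
)

```text
clock: 2.15
eef_pos: [0.4825, 0.2799, 0.2391]
tool_rot: [0.998, 0.063, -0.0, 0.0]
ft_force: [0.4, -0.8, -0.6]
grip_width: 0.0852
```

Request:
drive_tool(
  steps=[0,0,0,0,0,0,-1,0,0,0,0,0,0,-1],
)

```text
clock: 2.32
eef_pos: [0.4822, 0.28, 0.2385]
tool_rot: [0.998, 0.065, -0.001, 0.001]
ft_force: [-0.2, -0.4, 1.0]
grip_width: 0.0856
```

```bash
python3 - <<'E'
from h import *
from workcell import bot
p,d,m=snap('wrist','w2'); o=bot.get_obs(); r=R.from_quat(o['tool_rot']);print(o['clock'],o['eef_pos'],r.as_matrix().round(3))
b=mask(p,(100,120,60),(125,255,255)); n,l,st,ce=cv2.connectedComponentsWithStats(b)
i=1+np.argmax(st[1:,4]); print(st[i],ce[i]); v,u=np.nonzero(l==i); 
c=cv2.convexHull(np.c_[u,v]).reshape(-1,2)
P=onz(m,c,.042)[:,:2]; print(cv2.minAreaRect((P*1000).astype(np.float32)))
k=d[v,u]>0; print("depth z",np.median(dep(m,np.c_[u,v][k],d[v,u][k])[:,2]))
E
```

```text
2.3667 [0.48266293 0.2786535  0.23905868] [[ 0.992  0.127 -0.002]
 [ 0.127 -0.992 -0.002]
 [-0.002  0.001 -1.   ]]
[ 239  133   46   91 3279] [262.08325709 177.29307716]
((485.35211181640625, 285.435302734375), (43.83070755004883, 93.61044311523438), 8.562943458557129)
depth z 0.042556614861890996
```

View pics/w2.png

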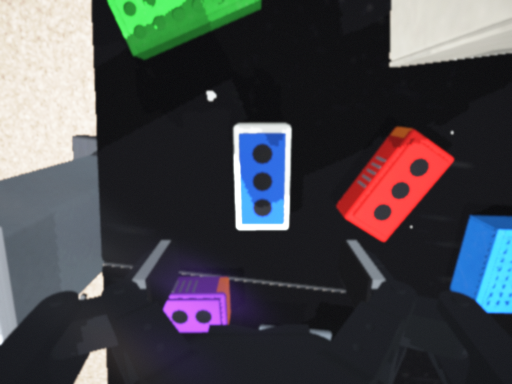

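Wrist view confirms it: a white body with a blue plate and three caps at (262,177), nothing within finger reach. Centre is (0.4853, 0.2853), yaw 8.4°. Descending to grip.

```bash
python3 - <<'E'
from h import *
a=np.radians(8.4); plan([.4853,.2853,.088],down((np.cos(a),np.sin(a))),rows=5)
E
```

```text
rows 5 turn/row [ 0.02  0.02 -0.22]
[ 0.0007 -0.0013  0.0302]
[ 0.0007 -0.0013  0.0302]
[ 0.0007 -0.0013  0.0302]
[ 0.0007 -0.0013  0.0302]
[ 0.0007 -0.0012  0.0302]
```

Request:
drive_tool(
  steps=[0.0008,-0.0013,0.03,0,0,-0.2,-1,0.0008,-0.0013,0.03,0,0,-0.2,-1,0.0008,-0.0013,0.03,0,0,-0.2,-1,0.0008,-0.0013,0.03,0,0,-0.2,-1,0.0008,-0.0013,0.03,0,0,-0.2,-1,0,0,0,0,0,0,-1,0,0,0,0,0,0,-1],
)

```text
clock: 2.95
eef_pos: [0.4858, 0.2831, 0.0889]
tool_rot: [0.998, 0.07, -0.002, 0.001]
ft_force: [0.0, -0.2, 0.4]
grip_width: 0.086
```

Request:
drive_tool(
  steps=[0,0,0,0,0,0,1,0,0,0,0,0,0,1,0,0,0,0,0,0,1,0,0,0,0,0,0,1,0,0,0,0,0,0,1,0,0,0,0,0,0,1],
)

```text
clock: 3.45
eef_pos: [0.4868, 0.2856, 0.0927]
tool_rot: [0.997, 0.072, 0.001, -0.001]
ft_force: [-2.4, -2.2, 6.1]
grip_width: 0.0543
```

Request:
drive_tool(
  steps=[0,0,-0.02,0,0,0,1,0,0,-0.04,0,0,0,1,0,0,-0.04,0,0,0,1,0,0,-0.03,0,0,0,1,0,0,0,0,0,0,1,0,0,0,0,0,0,1],
)

```text
clock: 3.95
eef_pos: [0.4875, 0.286, 0.2225]
tool_rot: [0.997, 0.072, 0.003, -0.001]
ft_force: [-0.2, 0.6, -6.6]
grip_width: 0.0543
```

```bash
python3 - <<'E'
from h import *
from workcell import bot
o=bot.get_obs(); r=R.from_quat(o['tool_rot']); print(o['clock'],o['eef_pos'],o['ft_force'],o['grip_width'],r.as_matrix().round(3))
p,d,m=snap('wrist','w3')
E
```

```text
3.95 [0.48748602 0.28595871 0.22253117] [-0.16593434  0.60292907 -6.62647891] 0.05434204964765357 [[ 0.99   0.143  0.005]
 [ 0.143 -0.99   0.003]
 [ 0.006 -0.002 -1.   ]]
```

View pics/w3.png

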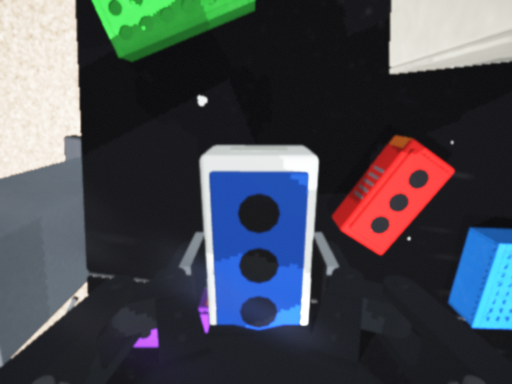

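```bash
cat >> h.py <<'E'
def held(p,d,m,o):
    r=R.from_quat(o['tool_rot'])
    b=mask(p,(100,120,40),(125,255,255)); b[:,340:]=0; n,l,st,ce=cv2.connectedComponentsWithStats(b); i=1+np.argmax(st[1:,4]); b=(l==i).astype(np.uint8)
    cs=cv2.findContours(b,cv2.RETR_EXTERNAL,cv2.CHAIN_APPROX_NONE)[0]; f=np.zeros_like(b); cv2.drawContours(f,cs,-1,1,-1)
    f2=cv2.erode(f,np.ones((7,7)))
    v,u=np.nonzero(f2&(d>0)); P=r.inv().apply(dep(m,np.c_[u,v],d[v,u])-o['eef_pos'])
    c=P.mean(0); nn=np.linalg.svd(P-c)[2][2]; nn*=-np.sign(nn[2])
    print("top plane tool: c",c.round(4),"n",nn.round(4),"res",np.abs((P-c)@nn).mean().round(5))
    h=cv2.convexHull(np.vstack(cs)).reshape(-1,2)
    o0,dd=rays(m,h); o0=r.inv().apply(o0-o['eef_pos']); dd=r.inv().apply(dd)
    t=((c-o0)@nn)/(dd@nn); Q=o0+dd*t[:,None]
    print(cv2.minAreaRect((Q[:,:2]*1000).astype(np.float32))); print("x range",Q.min(0).round(4),Q.max(0).round(4))
E
python3 - <<'E'
from h import *
from workcell import bot
p,d,m=load("pics/w3.npz"); held(p,d,m,bot.get_obs())
E
```

```text
top plane tool: c [ 0.0023 -0.0093  0.0474] n [-0.0052 -0.0011 -1.    ] res 0.00051
((2.3192405700683594, -3.8767967224121094), (44.617225646972656, 88.5934066772461), 0.17071208357810974)
x range [-0.02   -0.0481  0.0472] [0.0247 0.0404 0.0476]
```

```bash
python3 - <<'E'
from h import *
L,o=laneframe(.564,-.1065,-88.8)
def lp(m,uv,h):
    c,d=rays(m,uv); c=(c-o)@L; d=d@L; return c+d*((h-c[2])/d[:,2])[:,None]
p,d,m=load("pics/top0.npz")
g=p.min(2)
for u in range(384,412,4):
    col=g[150:195,u]; w=np.nonzero(col>200)[0]+150; q=lp(m,[[u,w.min()-.5],[u,w.max()+.5]],.066); print('hood',u,w.min(),w.max(),q[:,:2].round(4).tolist(),q[:,1].mean().round(4))
p,d,m=load("pics/side0.npz"); g=p.min(2)
for v in range(266,305,6):
    w=np.nonzero(g[v,255:310]>225)[0]+255; q=lp(m,[[w.min()-.5,v],[w.max()+.5,v]],.066); print('side hood',v,w.min(),w.max(),q[:,:2].round(4).tolist(),q[:,1].mean().round(4))
p,d,m=load("pics/w1.npz");o_=mask(p,(5,130,100),(22,255,255)); o_[:290]=0;o_[330:]=0;o_[:,:250]=0;o_[:,360:]=0
v,u=np.nonzero(o_); q=lp(m,np.c_[u,v],.066); print(q.min(0),q.max(0),q.mean(0))
E
```

```text
hood 384 158 181 [[0.0609, 0.0401], [0.0527, -0.0454]] -0.0026
hood 388 158 181 [[0.0773, 0.0409], [0.0688, -0.0449]] -0.002
hood 392 158 180 [[0.0939, 0.0417], [0.0855, -0.0409]] 0.0004
hood 396 159 181 [[0.1102, 0.0389], [0.1016, -0.044]] -0.0025
hood 400 159 181 [[0.1271, 0.0397], [0.1182, -0.0435]] -0.0019
hood 404 159 181 [[0.1442, 0.0406], [0.135, -0.0431]] -0.0012
hood 408 159 182 [[0.1614, 0.0414], [0.1515, -0.0462]] -0.0024
side hood 266 266 298 [[0.0528, -0.0415], [0.051, 0.0413]] -0.0001
side hood 272 265 298 [[0.0711, -0.0434], [0.0693, 0.041]] -0.0012
side hood 278 265 298 [[0.089, -0.0429], [0.0871, 0.0407]] -0.0011
side hood 284 265 298 [[0.1065, -0.0423], [0.1046, 0.0404]] -0.001
side hood 290 265 298 [[0.1236, -0.0418], [0.1218, 0.0401]] -0.0008
side hood 296 264 298 [[0.1405, -0.0436], [0.1386, 0.0398]] -0.0019
side hood 302 265 298 [[0.157, -0.0407], [0.1551, 0.0395]] -0.0006
[ 0.02683656 -0.04101426  0.066     ] [0.03608931 0.04284851 0.066     ] [0.03086864 0.00124775 0.066     ]
```

```bash
cat >> h.py <<'E'
LM,LO=laneframe(.562,-.1065,-88.8)
RT=R.from_matrix(np.c_[LM[:,1],LM[:,0],-LM[:,2]])
def lanetcp():
    from workcell import bot
    o=bot.get_obs(); return (o['eef_pos']-LO)@LM, (RT.inv()*R.from_quat(o['tool_rot'])).as_rotvec(degrees=True)
E
python3 - <<'E'
from h import *
from workcell import bot
t=LO+LM@np.array([-.065,0,.171]); print(t, RT.as_matrix().round(3)); o=bot.get_obs()
plan(t,RT,p0=o['eef_pos']+[0,0,.04])
E
```

```text
[ 0.56167858 -0.09115534  0.26729218] [[ 1.     0.02  -0.006]
 [ 0.021 -0.961  0.276]
 [ 0.    -0.276 -0.961]]
rows 10 turn/row [1.6 0.1 0.7]
[ 0.0021  0.0383 -0.0007]
[ 0.0026  0.0383 -0.0018]
[ 0.003   0.0382 -0.0029]
[ 0.0035  0.038  -0.0039]
[ 0.004   0.0379 -0.005 ]
[ 0.0044  0.0377 -0.006 ]
[ 0.0049  0.0374 -0.0071]
[ 0.0054  0.0371 -0.0081]
[ 0.0058  0.0368 -0.0091]
[ 0.0063  0.0365 -0.0101]
```

Request:
drive_tool(
  steps=[0,0,-0.02,0,0,0,1,0,0,-0.02,0,0,0,1,0.002,0.038,-0.001,1.6,0.1,0.7,1,0.0026,0.038,-0.002,1.6,0.1,0.7,1,0.003,0.038,-0.003,1.6,0.1,0.7,1,0.0035,0.038,-0.004,1.6,0.1,0.7,1,0.004,0.038,-0.005,1.6,0.1,0.7,1,0.0044,0.0375,-0.006,1.6,0.1,0.7,1],
)

```text
clock: 4.67
eef_pos: [0.5298, 0.0584, 0.2618]
tool_rot: [0.996, 0.035, -0.004, -0.084]
ft_force: [0.8, -0.0, -6.1]
grip_width: 0.0543
```

Request:
drive_tool(
  steps=[0.005,0.0375,-0.007,1.6,0.1,0.7,1,0.0054,0.037,-0.008,1.6,0.1,0.7,1,0.0058,0.037,-0.009,1.6,0.1,0.7,1,0.0063,0.0365,-0.01,1.6,0.1,0.7,1,0,0,0,0,0,0,1,0,0,0,0,0,0,1,0,0,0,0,0,0,1],
)

```text
clock: 5.25
eef_pos: [0.5605, -0.0905, 0.2645]
tool_rot: [0.99, 0.009, -0.004, -0.14]
ft_force: [-1.2, -0.5, -6.5]
grip_width: 0.0548
```

```bash
python3 - <<'E'
from h import *
from workcell import bot
print(lanetcp()); o=bot.get_obs(); print(o['clock'],o['ft_force'])
p,d,m=snap('wrist','w4'); held(p,d,m,o)
E
```

```text
(array([-0.06484219, -0.00115699,  0.16813743]), array([ 0.09015483, -0.28107882,  0.18619383]))
5.25 [-1.17097375 -0.47446246 -6.52802783]
top plane tool: c [ 0.0005 -0.0087  0.0502] n [-0.     -0.0038 -1.    ] res 0.00051
((0.5157527923583984, -3.4002723693847656), (44.750370025634766, 88.54851531982422), 0.13155342638492584)
x range [-0.0219 -0.0476  0.05  ] [0.023  0.0409 0.0503]
```

View pics/w4.png

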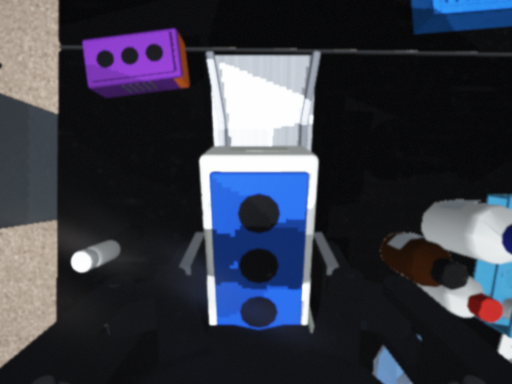

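```bash
python3 - <<'E'
from h import *
p,d,m=load("pics/w4.npz")
v,u=np.mgrid[45:150,190:340]; u=u.ravel();v=v.ravel(); k=d[v,u]>0
u=u[k];v=v[k];Q=(dep(m,np.c_[u,v],d[v,u])-LO)@LM
f=(abs(Q[:,1])<.02)&(abs(Q[:,2])<.01); h=np.median(Q[f,2]); print("floor h",h,np.polyfit(Q[f,0],Q[f,2],1),"x",Q[f,0].min(),Q[f,0].max())
for x in np.arange(-.17,-.06,.02):
    s=abs(Q[:,0]-x)<.01
    g=s&(abs(Q[:,2]-h-.008)<.0025); a=Q[g&(Q[:,1]<-.02),1]; b=Q[g&(Q[:,1]>.02),1]
    if len(a)>3 and len(b)>3: print(round(x,2),len(a),len(b),np.median(a).round(4),np.median(b).round(4),'mid',round((np.median(a)+np.median(b))/2,4))
# cassette: top plate
b=mask(p,(100,120,40),(125,255,255)); n,l,st,ce=cv2.connectedComponentsWithStats(b[:,:340]); i=1+np.argmax(st[1:,4]); b=(l==i).astype(np.uint8)
v,u=np.nonzero(b); dd=d[:,:340][v,u]; C=(dep(m,np.c_[u,v][dd>0],dd[dd>0])-LO)@LM
for x0 in np.arange(C[:,0].min()+.012,C[:,0].max(),.015):
    s=abs(C[:,0]-x0)<.007; print(x0.round(3),(C[s,1].min()+C[s,1].max())/2,C[s,2].mean(), C[s,1].max()-C[s,1].min())
print("tail plate edge x",np.percentile(C[:,0],.5), "=> centre",np.percentile(C[:,0],.5)+.048)
E
```

```text
floor h 0.00042493119787558585 [-0.00371613 -0.00011373] x -0.1798476249893941 -0.11032556200101844
-0.17 222 230 -0.0371 0.0415 mid 0.0022
-0.15 208 211 -0.0342 0.0387 mid 0.0022
-0.13 191 183 -0.0318 0.0362 mid 0.0022
-0.11 77 87 -0.0314 0.036 mid 0.0023
-0.101 -0.0006877341550928437 0.11775483405192505 0.04518879867931586
-0.086 -0.0007997028424157355 0.1177873107538539 0.04495985413738478
-0.071 -0.0008931067860161873 0.12400400284164054 0.044961613575336574
-0.056 -0.0009607386953129713 0.11782575803440706 0.04492065544906003
-0.041 -0.0010198383064845811 0.11797530081419606 0.0449347371666553
-0.026 -0.0010494497828592245 0.11785960872118387 0.04494084355132959
tail plate edge x -0.11237079898064076 => centre -0.06437079898064076
```

Request:
drive_tool(
  steps=[0.0014,0,0.02,0,0,0,1,0.0014,0,0.02,0,0,0,1,0,0,0.015,0,0,0,1,0,0,0.01,0,0,0,1,0,0,0.004,0,0,0,1,0,0,0,0,0,0,1,0,0,0,0,0,0,1],
)

```text
clock: 5.88
eef_pos: [0.5644, -0.0705, 0.2017]
tool_rot: [0.99, 0.011, -0.001, -0.139]
ft_force: [-0.2, 0.0, -5.4]
grip_width: 0.0545
```

```bash
cat > chk.py <<'E'
from h import *
import sys
p,d,m=load(f"pics/{sys.argv[1]}.npz")
v,u=np.mgrid[20:200,190:340]; u=u.ravel();v=v.ravel(); k=d[v,u]>0
u=u[k];v=v[k];Q=(dep(m,np.c_[u,v],d[v,u])-LO)@LM
f=(abs(Q[:,1])<.02)&(abs(Q[:,2])<.01)&(Q[:,0]<-.13); h=np.median(Q[f,2]); print("floor h",h)
for x in np.arange(-.17,-.1,.02):
    s=abs(Q[:,0]-x)<.01
    g=s&(abs(Q[:,2]-h-.008)<.0025); a=Q[g&(Q[:,1]<-.02),1]; b=Q[g&(Q[:,1]>.02),1]
    if len(a)>3 and len(b)>3: print(round(x,2),len(a),len(b),'mid',round((np.median(a)+np.median(b))/2,4))
b=mask(p,(100,120,40),(125,255,255)); n,l,st,ce=cv2.connectedComponentsWithStats(b[:,:340]); i=1+np.argmax(st[1:,4]); b=(l==i).astype(np.uint8)
v,u=np.nonzero(b); dd=d[:,:340][v,u]; C=(dep(m,np.c_[u,v][dd>0],dd[dd>0])-LO)@LM
for x0 in np.arange(C[:,0].min()+.012,C[:,0].max(),.02):
    s=abs(C[:,0]-x0)<.007; print('cas',x0.round(3),((C[s,1].min()+C[s,1].max())/2).round(4),'underside',(np.median(C[s,2])-h-.042).round(4))
print("tail plate edge x => centre",np.percentile(C[:,0],.5)+.048)
E
python3 - <<'E'
from h import *
from workcell import bot
print(lanetcp()); o=bot.get_obs(); print(o['clock'],o['ft_force'])
snap('wrist','w5')
E
python3 chk.py w5
```

```text
(array([-0.0667305 ,  0.00318024,  0.10228727]), array([ 0.00444817,  0.03443764, -0.05505392]))
5.8833 [-0.21911601  0.01322711 -5.3531741 ]
floor h 0.0004770451432813113
-0.17 38 459 mid 0.0038
-0.15 278 412 mid 0.0027
-0.13 364 366 mid 0.0022
-0.11 179 53 mid 0.002
cas -0.103 0.0038 underside 0.0094
cas -0.083 0.0038 underside 0.0095
cas -0.063 0.0038 underside 0.0095
cas -0.043 0.0038 underside 0.0097
tail plate edge x => centre -0.06614878910195453
```

Request:
drive_tool(
  steps=[-0.0013,0,0.003,0,0,0,1,0,0,0.003,0,0,0,1,0,0,0.002,0,0,0,1,0,0,0,0,0,0,1,0,0,0,0,0,0,1],
)

```text
clock: 6.35
eef_pos: [0.5627, -0.069, 0.1934]
tool_rot: [0.99, 0.01, -0.001, -0.139]
ft_force: [-0.3, 1.7, -6.2]
grip_width: 0.0544
```

Request:
drive_tool(
  steps=[0,0,0.001,0,0,0,1,0,0,0,0,0,0,1,0,0,0,0,0,0,1],
)

```text
clock: 6.6
eef_pos: [0.5629, -0.0687, 0.1926]
tool_rot: [0.99, 0.01, -0.001, -0.139]
ft_force: [-0.0, -0.4, -6.4]
grip_width: 0.0546
```

```bash
python3 - <<'E'
from h import *
from workcell import bot
print(lanetcp()); o=bot.get_obs(); print(o['clock'],o['ft_force'])
snap('wrist','w6')
E
python3 chk.py w6
```

```text
(array([-0.06598305,  0.00168679,  0.09298873]), array([0.02072967, 0.02468136, 0.0237811 ]))
6.6 [-0.02047813 -0.4048088  -6.39353506]
floor h 0.0004894565000061429
-0.17 14 427 mid 0.0037
-0.15 246 465 mid 0.0029
-0.13 413 425 mid 0.0021
-0.11 219 200 mid 0.0022
cas -0.102 0.0022 underside 0.0001
cas -0.082 0.0022 underside 0.0002
cas -0.062 0.0022 underside 0.0002
cas -0.042 0.002 underside 0.0004
tail plate edge x => centre -0.06540387831123934
```

Request:
drive_tool(
  steps=[0,0,0.001,0,0,0,1,0,0,0,0,0,0,1,0,0,0,0,0,0,1],
)

```text
clock: 6.9
eef_pos: [0.563, -0.0686, 0.1924]
tool_rot: [0.99, 0.01, -0.001, -0.139]
ft_force: [-1.9, -1.5, 0.4]
grip_width: 0.0543
```

Request:
drive_tool(
  steps=[0,0,0,0,0,0,-1,0,0,0,0,0,0,-1,0,0,0,0,0,0,-1,0,0,0,0,0,0,-1,0,0,0,0,0,0,-1,0,0,0,0,0,0,-1],
)

```text
clock: 7.4
eef_pos: [0.563, -0.0683, 0.1918]
tool_rot: [0.99, 0.01, -0.001, -0.139]
ft_force: [0.7, 0.1, -0.7]
grip_width: 0.0855
```

Request:
drive_tool(
  steps=[0,0,-0.02,0,0,0,-1,0,0,-0.03,0,0,0,-1,0,0,-0.03,0,0,0,-1,0,0,0,0,0,0,-1,0,0,0,0,0,0,-1],
)

```text
clock: 7.82
eef_pos: [0.5644, -0.0911, 0.2706]
tool_rot: [0.99, 0.01, 0.001, -0.139]
ft_force: [-0.3, 0.3, -0.8]
grip_width: 0.0855
```

```bash
python3 - <<'E'
from h import *
from workcell import bot
print(lanetcp()); o=bot.get_obs(); print(o['clock'],o['ft_force'],o['joint_pos'])
snap('wrist','w7')
E
python3 chk.py w7
```

```text
(array([-0.06593076,  0.00272975,  0.17421465]), array([-0.05414605,  0.30125608, -0.01437945]))
7.8167 [-0.29093162  0.25392692 -0.76307212] [-0.26719922  0.44532983  0.18733311  1.3886058   0.26809375  1.27291341]
floor h 0.0004476462344734508
-0.17 212 212 mid 0.0022
-0.15 196 200 mid 0.0022
-0.13 175 184 mid 0.0021
-0.11 154 137 mid 0.0023
cas -0.101 0.0025 underside -0.0
cas -0.081 0.0025 underside 0.0
cas -0.061 0.0024 underside -0.0
cas -0.041 0.0022 underside 0.0
cas -0.021 0.0024 underside -0.0001
tail plate edge x => centre -0.06479062477825565
```

View pics/w7.png

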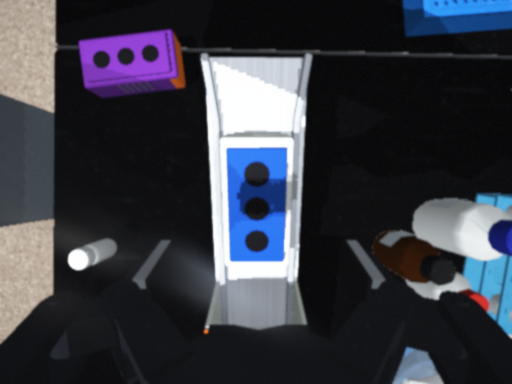

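```bash
python3 - <<'E'
from h import *
from workcell import bot
phi=57;N=28
o=bot.get_obs(); p0=o['eef_pos']; R0=R.from_quat(o['tool_rot'])
tp=LO+LM@np.array([-.25,.002,.13])
f=lambda t:R0*R.from_euler('x',-phi*t,degrees=True)*R.from_euler('z',-180*t,degrees=True)
print(tp,p0)
for k in range(N):
    a,b=f(k/N),f((k+1)/N); w=(a.inv()*b).as_rotvec(degrees=True); s=a.inv().apply((tp-p0)/N)
    print(', '.join(f'{x:.4f}' for x in s)+', '+', '.join(f'{x:.2f}' for x in w)+', 1,')
E
```

```text
[0.5597172  0.09797961 0.27887336] [ 0.56352617 -0.09063292  0.26892787]
-0.0000, -0.0066, 0.0015, -2.03, -0.11, -6.43, 1,
0.0007, -0.0066, 0.0013, -2.01, -0.34, -6.43, 1,
0.0015, -0.0065, 0.0010, -1.96, -0.56, -6.43, 1,
0.0022, -0.0063, 0.0008, -1.88, -0.78, -6.43, 1,
0.0029, -0.0061, 0.0006, -1.78, -0.99, -6.43, 1,
0.0036, -0.0057, 0.0003, -1.66, -1.18, -6.43, 1,
0.0042, -0.0053, 0.0001, -1.52, -1.36, -6.43, 1,
0.0048, -0.0048, -0.0001, -1.36, -1.52, -6.43, 1,
0.0053, -0.0042, -0.0004, -1.18, -1.66, -6.43, 1,
0.0057, -0.0036, -0.0006, -0.99, -1.78, -6.43, 1,
0.0060, -0.0029, -0.0009, -0.78, -1.88, -6.43, 1,
0.0063, -0.0022, -0.0011, -0.56, -1.96, -6.43, 1,
0.0064, -0.0015, -0.0013, -0.34, -2.01, -6.43, 1,
0.0065, -0.0007, -0.0016, -0.11, -2.03, -6.43, 1,
0.0065, -0.0000, -0.0018, 0.11, -2.03, -6.43, 1,
0.0064, 0.0007, -0.0020, 0.34, -2.01, -6.43, 1,
0.0062, 0.0014, -0.0023, 0.56, -1.96, -6.43, 1,
0.0059, 0.0021, -0.0025, 0.78, -1.88, -6.43, 1,
0.0056, 0.0027, -0.0027, 0.99, -1.78, -6.43, 1,
0.0051, 0.0032, -0.0029, 1.18, -1.66, -6.43, 1,
0.0047, 0.0037, -0.0031, 1.36, -1.52, -6.43, 1,
0.0041, 0.0041, -0.0033, 1.52, -1.36, -6.43, 1,
0.0036, 0.0045, -0.0036, 1.66, -1.18, -6.43, 1,
0.0030, 0.0047, -0.0038, 1.78, -0.99, -6.43, 1,
0.0024, 0.0049, -0.0040, 1.88, -0.78, -6.43, 1,
0.0018, 0.0050, -0.0041, 1.96, -0.56, -6.43, 1,
0.0012, 0.0050, -0.0043, 2.01, -0.34, -6.43, 1,
0.0006, 0.0050, -0.0045, 2.03, -0.11, -6.43, 1,
```

Request:
drive_tool(
  steps=[0,-0.0066,0.0015,-2.03,-0.11,-6.43,1,0.0007,-0.0066,0.0013,-2.01,-0.34,-6.43,1,0.0015,-0.0065,0.001,-1.96,-0.56,-6.43,1,0.0022,-0.0063,0.0008,-1.88,-0.78,-6.43,1,0.0029,-0.0061,0.0006,-1.78,-0.99,-6.43,1,0.0036,-0.0057,0.0003,-1.66,-1.18,-6.43,1,0.0042,-0.0053,0.0001,-1.52,-1.36,-6.43,1,0.0048,-0.0048,-0.0001,-1.36,-1.52,-6.43,1],
)

```text
clock: 8.53
eef_pos: [0.5612, -0.0357, 0.2695]
tool_rot: [0.895, 0.446, -0.003, 0.002]
ft_force: [0.2, -0.1, 0.8]
grip_width: -0.0003
```

Request:
drive_tool(
  steps=[0.0053,-0.0042,-0.0004,-1.18,-1.66,-6.43,1,0.0057,-0.0036,-0.0006,-0.99,-1.78,-6.43,1,0.006,-0.0029,-0.0009,-0.78,-1.88,-6.43,1,0.0063,-0.0022,-0.0011,-0.56,-1.96,-6.43,1,0.0064,-0.0015,-0.0013,-0.34,-2.01,-6.43,1,0.0065,-0.0007,-0.0016,-0.11,-2.03,-6.43,1,0.0065,0,-0.0018,0.11,-2.03,-6.43,1,0.0064,0.0007,-0.002,0.34,-2.01,-6.43,1],
)

```text
clock: 9.2
eef_pos: [0.56, 0.018, 0.2724]
tool_rot: [0.606, 0.782, -0.113, 0.09]
ft_force: [-0.2, -0.5, 0.5]
grip_width: 0.0
```

Request:
drive_tool(
  steps=[0.0062,0.0014,-0.0023,0.56,-1.96,-6.43,1,0.0059,0.0021,-0.0025,0.78,-1.88,-6.43,1,0.0056,0.0027,-0.0027,0.99,-1.78,-6.43,1,0.0051,0.0032,-0.0029,1.18,-1.66,-6.43,1,0.0047,0.0037,-0.0031,1.36,-1.52,-6.43,1,0.0041,0.0041,-0.0033,1.52,-1.36,-6.43,1,0.0036,0.0045,-0.0036,1.66,-1.18,-6.43,1,0.003,0.0047,-0.0038,1.78,-0.99,-6.43,1],
)

```text
clock: 9.87
eef_pos: [0.5589, 0.0718, 0.2753]
tool_rot: [0.2, 0.938, -0.276, 0.064]
ft_force: [0.1, 0.6, 0.9]
grip_width: 0.0
```

Request:
drive_tool(
  steps=[0.0024,0.0049,-0.004,1.88,-0.78,-6.43,1,0.0018,0.005,-0.0041,1.96,-0.56,-6.43,1,0.0012,0.005,-0.0043,2.01,-0.34,-6.43,1,0.0006,0.005,-0.0045,2.03,-0.11,-6.43,1,0,0,0,0,0,0,1,0,0,0,0,0,0,1],
)

```text
clock: 10.37
eef_pos: [0.5584, 0.0987, 0.2766]
tool_rot: [-0.01, 0.937, -0.35, 0.003]
ft_force: [0.9, -0.3, 0.2]
grip_width: 0.0001
```

```bash
python3 - <<'E'
from h import *
from workcell import bot
print(lanetcp()); o=bot.get_obs(); print(o['clock'],o['ft_force'],o['joint_pos'],o['grip_width']); print((LM.T@R.from_quat(o['tool_rot']).as_matrix()).round(3))
snap('wrist','w8');snap('side','s8')
import cv2
t=cv2.imread("pics/s8.png"); cv2.imwrite("pics/s8c.png",cv2.resize(t[90:350,150:400],None,fx=2.3,fy=2.3))
E
```

```text
(array([-0.2501168 ,  0.00074201,  0.12756913]), array([-1.35505625e-01,  8.58999946e+01,  1.58165774e+02]))
10.3667 [ 0.9189019  -0.33893423  0.17733446] [ 0.42320373  0.57004676  0.26675947  1.59700218 -0.64772333 -1.05750384] 8.83162074258911e-05
[[-0.001 -0.544  0.839]
 [-1.    -0.001 -0.001]
 [ 0.001 -0.839 -0.544]]
```

View pics/w8.png

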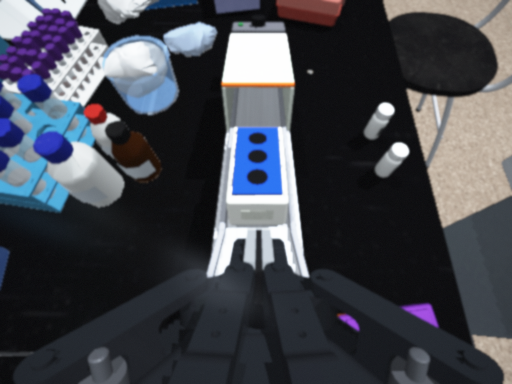

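View pics/s8c.png

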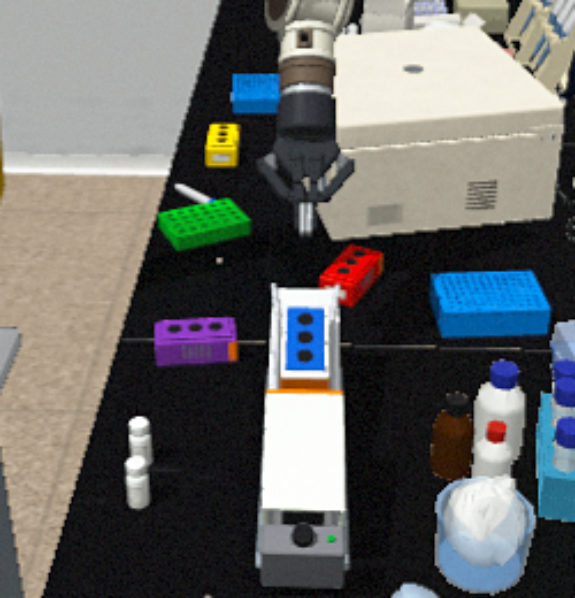

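Request:
drive_tool(
  steps=[-0.0004,0.009,0.0185,0,0,0,1,-0.0004,0.009,0.0185,0,0,0,1,-0.0004,0.009,0.0185,0,0,0,1,0,0.0085,0.0185,0,0,0,1,0,0,0,0,0,0,1,0,0,0,0,0,0,1],
)

```text
clock: 10.97
eef_pos: [0.5601, 0.0753, 0.1991]
tool_rot: [-0.009, 0.937, -0.35, 0.003]
ft_force: [0.1, 0.4, 1.2]
grip_width: 0.0001
```

```bash
python3 - <<'E'
from h import *
from workcell import bot
print(lanetcp()[0]); o=bot.get_obs(); print(o['clock'],o['ft_force']); print((LM.T@R.from_quat(o['tool_rot']).as_matrix()).round(3))
snap('wrist','w9')
E
```

```text
[-0.20617894  0.00186832  0.05957452]
10.9667 [0.08045057 0.38687575 1.15282605]
[[-0.002 -0.544  0.839]
 [-1.     0.001 -0.002]
 [ 0.001 -0.839 -0.544]]
```

View pics/w9.png

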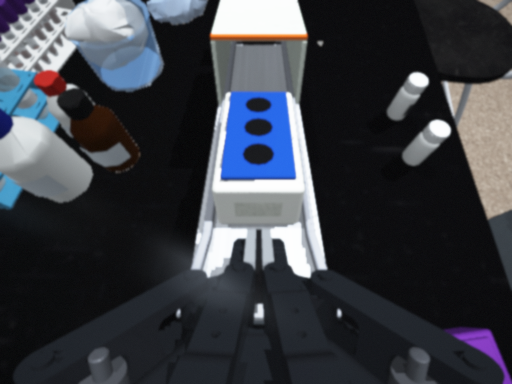

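Request:
drive_tool(
  steps=[0,-0.0027,0.0042,0,0,0,1,0,-0.0027,0.0042,0,0,0,1,0,-0.0027,0.0042,0,0,0,1,0,-0.0027,0.0042,0,0,0,1,0,-0.0027,0.0042,0,0,0,1,0,-0.0027,0.0042,0,0,0,1,0,-0.0027,0.0042,0,0,0,1,0,-0.0027,0.0042,0,0,0,1],
)

```text
clock: 11.68
eef_pos: [0.5619, 0.038, 0.1887]
tool_rot: [-0.01, 0.937, -0.35, 0.005]
ft_force: [-0.0, 3.5, 4.0]
grip_width: -0.0001
```

```bash
cat > st.py <<'E'
from h import *
from workcell import bot
import sys
o=bot.get_obs(); print("tcp lane",lanetcp()[0].round(4),"F lane",(LM.T@o['ft_force']).round(2),o['clock'], "tail est",lanetcp()[0][0]+.0726*.839+.006)
if len(sys.argv)>1:
    p,d,m=snap('wrist',sys.argv[1])
    b=mask(p,(100,120,40),(125,255,255)); n,l,s,ce=cv2.connectedComponentsWithStats(b[:,200:330]); i=1+np.argmax(s[1:,4]); v,u=np.nonzero(l==i); u=u+200; k=d[v,u]>0
    C=(dep(m,np.c_[u,v][k],d[v,u][k])-LO)@LM
    x0=np.percentile(C[:,0],.5)
    print("plate tail x",x0.round(4),"-> tail",(x0-.007).round(4),"nose",(x0+.103).round(4),"h",np.median(C[:,2]).round(4))
    for x in np.arange(x0+.008,C[:,0].max(),.02):
        s=abs(C[:,0]-x)<.005; print(x.round(3),((C[s,1].min()+C[s,1].max())/2).round(4),np.median(C[s,2]).round(4))
E
python3 st.py w10
```

```text
tcp lane [-0.1675  0.0029  0.0599] F lane [-4.49  0.06  2.88] 11.6833 tail est -0.10054395549608428
plate tail x -0.096 -> tail -0.103 nose 0.007 h 0.0427
-0.088 0.0027 0.0427
-0.068 0.0026 0.0428
-0.048 0.0024 0.0427
-0.028 0.0023 0.0428
-0.008 0.0021 0.0428
```

View pics/w10.png

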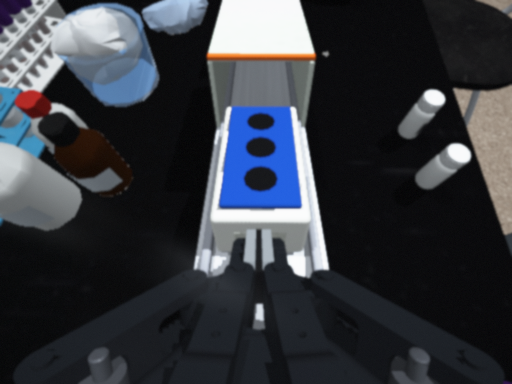

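Request:
drive_tool(
  steps=[0.0001,-0.0044,0.0067,0,0,0,1,0.0001,-0.0044,0.0067,0,0,0,1,0.0001,-0.0044,0.0067,0,0,0,1,0.0001,-0.0044,0.0067,0,0,0,1,0.0001,-0.0044,0.0067,0,0,0,1,0,-0.0044,0.0067,0,0,0,1,0,-0.0044,0.0067,0,0,0,1,0,-0.0044,0.0067,0,0,0,1],
)

```text
clock: 12.4
eef_pos: [0.5622, -0.0245, 0.1705]
tool_rot: [-0.01, 0.937, -0.35, 0.004]
ft_force: [-0.3, 4.2, 3.7]
grip_width: -0.0002
```

```bash
python3 st.py w11
```

```text
tcp lane [-0.1024  0.0019  0.0596] F lane [-5.01 -0.19  2.4 ] 12.4 tail est -0.03546249612828892
plate tail x -0.0309 -> tail -0.0379 nose 0.0721 h 0.0427
-0.023 0.0019 0.0427
-0.003 0.0018 0.0428
0.017 0.0019 0.0428
0.037 0.0019 0.0427
0.057 0.0017 0.0427
```

View pics/w11.png

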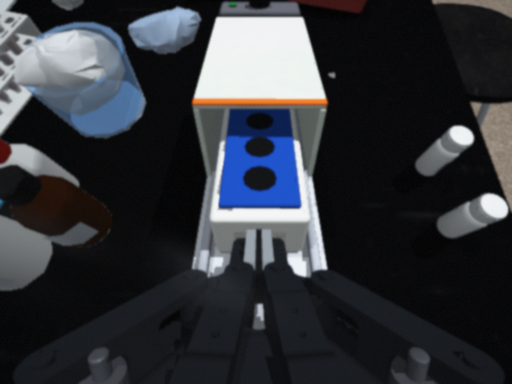

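Request:
drive_tool(
  steps=[0,-0.0044,0.0067,0,0,0,1,0,-0.0044,0.0067,0,0,0,1,0,-0.0044,0.0067,0,0,0,1,0,-0.0044,0.0067,0,0,0,1,0,-0.0044,0.0067,0,0,0,1,0,-0.0044,0.0067,0,0,0,1,0,-0.0044,0.0067,0,0,0,1,0,-0.0022,0.0034,0,0,0,1],
)

```text
clock: 13.12
eef_pos: [0.563, -0.0828, 0.1538]
tool_rot: [-0.01, 0.937, -0.35, 0.003]
ft_force: [0.3, 2.2, -1.0]
grip_width: -0.0004
```

Request:
drive_tool(
  steps=[0,0,0,0,0,0,1,0,0,0,0,0,0,1],
)

```text
clock: 13.28
eef_pos: [0.5634, -0.0822, 0.1545]
tool_rot: [-0.01, 0.937, -0.35, 0.004]
ft_force: [0.6, 0.1, 0.3]
grip_width: -0.0001
```

```bash
python3 st.py w12
```

```text
tcp lane [-0.0425  0.0019  0.0602] F lane [-0.19  0.65  0.29] 13.2833 tail est 0.024416720199703756
plate tail x 0.0304 -> tail 0.0234 nose 0.1334 h 0.0425
0.038 0.0017 0.0427
```

View pics/w12.png

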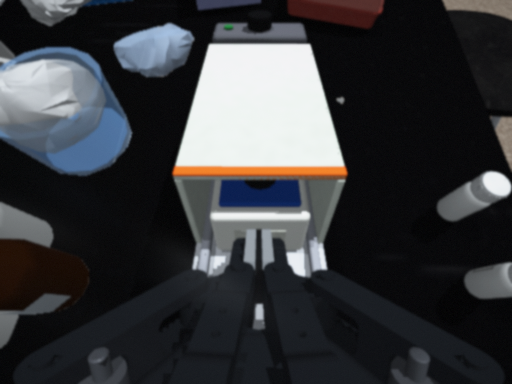

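Request:
drive_tool(
  steps=[0,-0.0011,0.0017,0,0,0,1,0,-0.0011,0.0017,0,0,0,1,0,-0.0011,0.0017,0,0,0,1,0,-0.0011,0.0017,0,0,0,1,0,-0.0011,0.0017,0,0,0,1],
)

```text
clock: 13.75
eef_pos: [0.5641, -0.0911, 0.152]
tool_rot: [-0.01, 0.937, -0.35, 0.004]
ft_force: [-0.1, 2.4, 2.8]
grip_width: -0.0002
```

```bash
python3 st.py
```

```text
tcp lane [-0.0333  0.0024  0.0601] F lane [-3.06 -0.05  2.04] 13.75 tail est 0.033655197904330345
```

Request:
drive_tool(
  steps=[0,-0.0006,0.0008,0,0,0,1,0,-0.0005,0.0009,0,0,0,1,0,-0.0006,0.0008,0,0,0,1],
)

```text
clock: 14.0
eef_pos: [0.5639, -0.0942, 0.151]
tool_rot: [-0.01, 0.937, -0.35, 0.004]
ft_force: [-0.0, 2.9, 2.5]
grip_width: -0.0
```

```bash
python3 st.py
```

```text
tcp lane [-0.03    0.0022  0.0601] F lane [-3.52  0.02  1.63] 14.0 tail est 0.03692000573269463
```

Request:
drive_tool(
  steps=[0,-0.0006,0.0008,0,0,0,1,0,-0.0005,0.0009,0,0,0,1,0,-0.0006,0.0008,0,0,0,1,0,-0.0005,0.0009,0,0,0,1,0,-0.0006,0.0008,0,0,0,1],
)

```text
clock: 14.42
eef_pos: [0.564, -0.0991, 0.1496]
tool_rot: [-0.01, 0.937, -0.35, 0.004]
ft_force: [-0.3, 2.7, 3.2]
grip_width: 0.0002
```

Request:
drive_tool(
  steps=[0,-0.0006,0.0008,0,0,0,1,0,-0.0005,0.0009,0,0,0,1],
)

```text
clock: 14.58
eef_pos: [0.564, -0.1011, 0.149]
tool_rot: [-0.01, 0.937, -0.35, 0.004]
ft_force: [0.4, 3.8, 3.1]
grip_width: -0.0001
```

Request:
drive_tool(
  steps=[0,-0.0006,0.0008,0,0,0,1,0,-0.0005,0.0009,0,0,0,1],
)

```text
clock: 14.75
eef_pos: [0.564, -0.103, 0.1484]
tool_rot: [-0.01, 0.937, -0.35, 0.004]
ft_force: [0.1, 2.3, 2.2]
grip_width: 0.0
```

```bash
python3 st.py
```

```text
tcp lane [-0.0208  0.0021  0.06  ] F lane [-2.83  0.13  1.46] 14.75 tail est 0.04613606848223977
```

Request:
drive_tool(
  steps=[0,-0.0006,0.0008,0,0,0,1,0,-0.0005,0.0009,0,0,0,1],
)

```text
clock: 14.92
eef_pos: [0.564, -0.105, 0.1479]
tool_rot: [-0.01, 0.937, -0.35, 0.004]
ft_force: [-0.8, 3.0, 3.3]
grip_width: 0.0
```

Request:
drive_tool(
  steps=[0,-0.0006,0.0008,0,0,0,1],
)

```text
clock: 15.0
eef_pos: [0.5641, -0.1059, 0.1477]
tool_rot: [-0.01, 0.937, -0.35, 0.004]
ft_force: [-0.2, 2.9, 3.1]
grip_width: -0.0001
```

Request:
drive_tool(
  steps=[0,-0.0005,0.0009,0,0,0,1],
)

```text
clock: 15.08
eef_pos: [0.5641, -0.1069, 0.1473]
tool_rot: [-0.01, 0.937, -0.35, 0.004]
ft_force: [-0.7, 3.1, 3.9]
grip_width: -0.0003
```

Request:
drive_tool(
  steps=[0,-0.0006,0.0008,0,0,0,1],
)

```text
clock: 15.17
eef_pos: [0.5641, -0.1079, 0.1471]
tool_rot: [-0.01, 0.937, -0.35, 0.004]
ft_force: [-0.5, 4.4, 2.7]
grip_width: 0.0001
```

Request:
drive_tool(
  steps=[0,-0.0005,0.0009,0,0,0,1],
)

```text
clock: 15.25
eef_pos: [0.5642, -0.1089, 0.1468]
tool_rot: [-0.01, 0.937, -0.35, 0.004]
ft_force: [0.4, 3.6, 2.9]
grip_width: -0.0003
```

Request:
drive_tool(
  steps=[0,-0.0006,0.0008,0,0,0,1],
)

```text
clock: 15.33
eef_pos: [0.5642, -0.1098, 0.1465]
tool_rot: [-0.01, 0.937, -0.35, 0.004]
ft_force: [0.0, 3.2, 3.8]
grip_width: 0.0
```

Request:
drive_tool(
  steps=[0,-0.0005,0.0009,0,0,0,1],
)

```text
clock: 15.42
eef_pos: [0.5642, -0.1108, 0.1462]
tool_rot: [-0.01, 0.937, -0.35, 0.004]
ft_force: [0.0, 2.6, 4.1]
grip_width: 0.0002
```

Request:
drive_tool(
  steps=[0,-0.0006,0.0008,0,0,0,1],
)

```text
clock: 15.5
eef_pos: [0.5642, -0.1118, 0.1459]
tool_rot: [-0.01, 0.937, -0.35, 0.004]
ft_force: [-0.6, 3.1, 2.4]
grip_width: 0.0001
```

Request:
drive_tool(
  steps=[0,-0.0005,0.0009,0,0,0,1],
)

```text
clock: 15.58
eef_pos: [0.5642, -0.1127, 0.1457]
tool_rot: [-0.01, 0.937, -0.35, 0.004]
ft_force: [-0.8, 4.8, 5.3]
grip_width: -0.0001
```

Request:
drive_tool(
  steps=[0,-0.0006,0.0008,0,0,0,1],
)

```text
clock: 15.67
eef_pos: [0.5643, -0.1135, 0.1455]
tool_rot: [-0.01, 0.937, -0.35, 0.004]
ft_force: [-0.3, 4.6, 4.6]
grip_width: -0.0001
```

Request:
drive_tool(
  steps=[0,-0.0005,0.0009,0,0,0,1],
)

```text
clock: 15.75
eef_pos: [0.5644, -0.1144, 0.1452]
tool_rot: [-0.01, 0.937, -0.35, 0.004]
ft_force: [-1.3, 5.9, 5.7]
grip_width: -0.0001
```

Request:
drive_tool(
  steps=[0,-0.0006,0.0008,0,0,0,1],
)

```text
clock: 15.83
eef_pos: [0.5645, -0.1152, 0.145]
tool_rot: [-0.01, 0.937, -0.35, 0.004]
ft_force: [-0.3, 6.5, 5.6]
grip_width: -0.0001
```

Request:
drive_tool(
  steps=[0,-0.0005,0.0009,0,0,0,1],
)

```text
clock: 15.92
eef_pos: [0.5646, -0.116, 0.1448]
tool_rot: [-0.01, 0.937, -0.35, 0.004]
ft_force: [-0.8, 7.8, 6.8]
grip_width: 0.0
```

Request:
drive_tool(
  steps=[0,0,0,0,0,0,1,0,0,0,0,0,0,1],
)

```text
clock: 16.08
eef_pos: [0.5646, -0.1161, 0.1448]
tool_rot: [-0.01, 0.937, -0.35, 0.004]
ft_force: [-0.5, 6.4, 4.8]
grip_width: 0.0001
```

```bash
python3 st.py
```

```text
tcp lane [-0.0072  0.0024  0.0601] F lane [-7.53 -0.39  2.83] 16.0833 tail est 0.05972108762662769
```

Contact came at nose ≈ 0.163. The stop is now in by about 4–5 mm going by displacement, and the force rise agrees. Backing off slowly straight up the lane.

Request:
drive_tool(
  steps=[0,0.0006,-0.0008,0,0,0,1,0,0.0011,-0.0017,0,0,0,1,0,0.0011,-0.0017,0,0,0,1,0,0.0022,-0.0034,0,0,0,1,0,0.0044,-0.0067,0,0,0,1,0,0.0044,-0.0067,0,0,0,1,0,0,0,0,0,0,1,0,0,0,0,0,0,1],
)

```text
clock: 16.75
eef_pos: [0.5641, -0.0916, 0.1515]
tool_rot: [-0.011, 0.937, -0.35, 0.004]
ft_force: [-0.5, 0.4, -0.3]
grip_width: 0.0
```

```bash
python3 st.py w13; python3 - <<'E'
from h import *
p,d,m=load("pics/w13.npz"); cv2.imwrite("pics/w13c.png",cv2.resize(p[100:300,150:370,::-1],None,fx=3,fy=3,interpolation=cv2.INTER_CUBIC))
E
```

```text
tcp lane [-0.0326  0.0024  0.0598] F lane [-0.34 -0.53 -0.38] 16.75 tail est 0.034296208982177216Traceback (most recent call last):
  File "st.py", line 7, in <module>
    b=mask(p,(100,120,40),(125,255,255)); n,l,s,ce=cv2.connectedComponentsWithStats(b[:,200:330]); i=1+np.argmax(s[1:,4]); v,u=np.nonzero(l==i); u=u+200; k=d[v,u]>0
                                                                                                       ~~~~~~~~~^^^^^^^^^
    return _wrapfunc(a, 'argmax', axis=axis, out=out, **kwds)
    return bound(*args, **kwds)
ValueError: attempt to get argmax of an empty sequence
```

View pics/w13c.png

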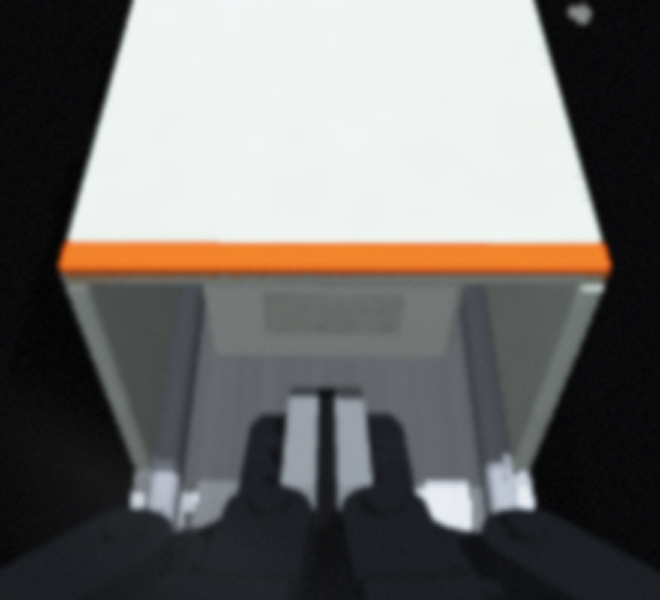

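```bash
python3 - <<'E'
from h import *
p,d,m=load("pics/w13.npz")
for u0,u1 in((222,245),(245,275),(275,297)):
    v,u=np.mgrid[199:215,u0:u1];u=u.ravel();v=v.ravel();k=d[v,u]>0
    C=(dep(m,np.c_[u,v][k],d[v,u][k])-LO)@LM; print(np.median(C,0).round(4),C[:,0].std().round(4))
E
```

```text
[0.0574 0.0198 0.0166] 0.0005
[0.0571 0.0024 0.0174] 0.0004
[ 0.0572 -0.0147  0.0171] 0.0004
```

Request:
drive_tool(
  steps=[0,0.011,-0.0168,0,0,0,1,0,0.0163,-0.025,0,0,0,1,0,0.0163,-0.025,0,0,0,1,0,0.011,-0.0168,0,0,0,1,0,-0.01,-0.03,0,0,0,1,0,-0.01,-0.03,0,0,0,1,0,0,0,0,0,0,1,0,0,0,0,0,0,1],
)

```text
clock: 17.47
eef_pos: [0.5623, 0.0289, 0.2387]
tool_rot: [-0.01, 0.937, -0.349, 0.006]
ft_force: [0.3, -0.7, -0.1]
grip_width: -0.0001
```

```bash
python3 - <<'E'
from h import *
from workcell import bot,job_done
o=bot.get_obs(); print(o['clock'],lanetcp()[0],o['ft_force'],abs(o['joint_vel']).max())
snap('side','s14'); t=cv2.imread("pics/s14.png"); cv2.imwrite("pics/s14c.png",cv2.resize(t[90:350,150:400],None,fx=2.3,fy=2.3))
E
```

```text
17.4667 [-0.17248445  0.00309577  0.11045413] [ 0.2839395  -0.68880982 -0.10638577] 0.06143555298261492
```

View pics/s14c.png

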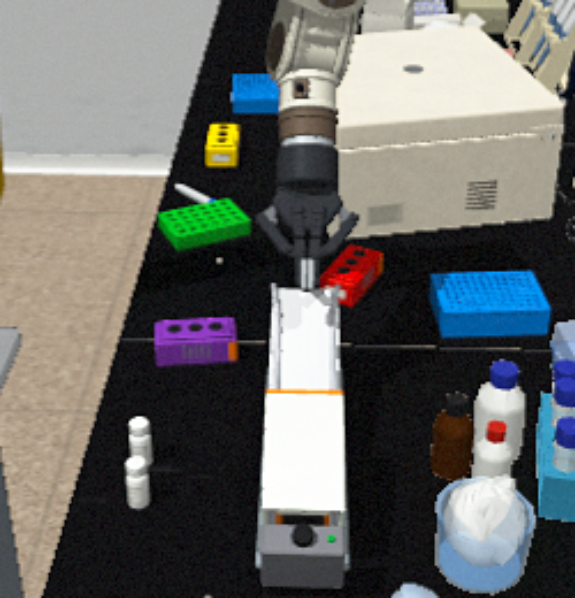

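```bash
python3 -c "
from workcell import job_done
print(job_done())"
```

```text
the job is handed in; nothing more can be done
None
```

The cassette is in the chute under the hood, nose against the spring stop, and the job was handed in at about 17.5 s; no verdict is reported back.

- **Placing:** I gripped the white cassette with the blue plate and set it flat in the lane. It was centred to within about 0.3 mm of the guides, with its underside on the floor.
- **Pushing:** I pushed it down with the closed fingers leaning 41° from vertical. Sliding took about 3.5 N. The force rose when the nose was about 163 mm down the lane. I stopped about 4 mm further on, with a resting force of 7.5 N.
- **Spring depth:** I estimate the stop is held in by 4–5 mm. One force reading, taken while still moving, suggested nearer 6 mm. All of these are under the 11 mm limit, but the stop itself could not be seen directly.
- **Last checks:** After backing off, the cassette's tail face was square and still at about 57 mm in lane coordinates, so it did not spring back. The wrist force was near zero with the arm clear. The last side picture shows the orange nose through the gap at the lower end, and the vials and rack look unmoved there.
- **Disagreement:** The wrist and fixed cameras differed by 1–2 mm on the lane's sideways position. I centred the cassette using the wrist view, measuring it against the guides.

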